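Lock the welding turntable with its index bar

ROBOT

A 6-joint arm with a two-finger parallel gripper is mounted at the origin on the work surface. World frame = base frame: x ahead of the robot, y to its left, z up, the work surface at z = 0. Lengths are in m, angles in rad, forces in N, time in s.
With the tool pointing down it reaches from about 0.4 to 0.825 m from the base axis. Payload 7 kg.
Tool frame: the origin (TCP) lies at the centre of the arm's flange, where the gripper is bolted on; the fingertips stand 178 mm ahead of it and the grasp point (between the pads) lies ahead of it (tcp_to_grasp is the z of the grasp point in the tool frame, in m); z points along the fingers, x is the direction in which the jaws open and shut, and the axes are right-handed (so a half turn about z gives the same grasp; the last joint's range is limited). The gripper opens to 88 mm and grips with 3 to 60 N. Pads are 19 mm wide; open, the fingers measure 130 mm over their backs; the gripper's body (78 mm by 193 mm) begins 47 mm behind the grasp point.
Start: joints at [1.634, 0.359, 0.012, 0, -1.224, -0.288], TCP at [0.15, 0.658, 0.405] pointing down, gripper open.
Joint ranges: [-3.07, 3.07], [-1.43, 2.12], [-1.02, 1.25], [-3.03, 1.67], [-3.05, -0], [-3.03, 3.03]. Speed limits (rad/s): [2.39, 2.39, 3.01, 3.14, 3.14, 3.14].

INTERFACE

Orientations are given as [roll, pitch, yaw] about the fixed x, y, z axes, in that order (R = Rz(yaw) Ry(pitch) Rx(roll)).
In Python, from station import get_state, grab_frame, job_done, tcp_to_grasp gives the robot as it stands.
- The arm moves only by the tool drive_tool, never from a script. Its argument "moves" is a list of rows, each a list of 7 numbers: the shift along the tool's x, y, z in mm, then the turn, a rotation vector about the tool's x, y, z in degrees, then the closure, from -1 (fully open) to 1 (shut), so that 0 is half open. In form: [[dx, dy, dz, ax, ay, az, claw], ...]. A call has 1 to 12 rows; each row is the pose to reach, as a shift and turn from the pose commanded when the call began, along the tool's axes at that moment; what a row does not reach only later rows make up. A row lasts 1/8 s, in which the tool goes at most 62.5 mm and 10.7 degrees, less where a joint would pass 70% of its speed; a pose out of reach is approached as far as the arm can. A call with a gripper value outside its range is refused whole. The fingers move at their own pace and stop on an object; "grip_force" is the grip in N (left out, the last holds). Time passes only in rows, so rows that repeat a pose let the fingers close. It gives the time, the measured TCP pose, the force and the opening at its end, in the units of the state.
- get_state(): the state, without advancing time (a new reading comes with each control period).
- grab_frame(name): name is "scene" or "side" or "wrist"; returns a dict with "img" (384x512x3 uint8, red, green, blue), "range_z" (384x512 float32, m along the optical axis (not along the pixel's ray), 0 where there is no reading), "fovy" (degrees; the focal length in pixels is half the picture's height over the tangent of half this angle, whatever the lens; pixels are square), "cx", "cy" (the principal point, pixels), "rvec" (rotation vector, rad) and "tvec" (3), from world to camera coordinates, as OpenCV has them. Camera axes: x right, y down, z forward; pixel columns grow to the right and rows downward; lengths in m; the calibration is good to about 2 mm. A picture is of the moment at which its call begins.
- job_done(): hands the job in, once; it reports no verdict.
The state is a dict: "t": time; "q": joint angles; "qd": joint speeds; "joint_efforts": joint torques, N m; "eef_pos": TCP position; "ee_rot": TCP orientation; "force": force on the tool from outside, world axes, zero at the start; "moment": the same for the moment, N m; "width": finger opening in m.
Only numpy, scipy, OpenCV 4.12 (cv2) and the standard library are available. Lean on these libraries where they do the work, as an engineer would, in place of code of your own. Each camera call takes 0.05 s, during which the arm holds its last target. There are 200 camera calls.

TASK

Lock the welding turntable for the next tack: push the chuck round by one of its jaws until any one of the three slots in the index disc's rim lines up with the lock bar, then push the bar by its upright tail plate until it is fully home in that slot. Just push with the fingers and pinch neither jaw nor plate; leave the piece of pipe standing in the chuck and the tools and other things on the bench where they are. Finish clear of everything.

Things in the scene. Friction and masses are not known exactly. Their poses are not given: they have to be found in the camera images.
- turntable: Fixed base of the bench welding turntable: dark steel plate, x -215 to +115, y +-100 mm in its frame, 12 mm thick. Origin on the bench under the turning axis, z up. Its +x is the way the lock bar slides inward to the axis; the bar's guide stands on the -x side (x -165 to -130 mm, 62 mm wide, top at z = 84 mm).
- index_disc (a joint): Angle of the turning part, rad, growing anticlockwise from above, no end stops; a slot faces the bar at every multiple of 2.094 (slot0 at 0, slot2 at 2.094, slot1 at -2.094). Steel index disc 210 mm across, z = 60 to 74 mm, with a blue chuck body on it, 170 mm across, top at z = 96 mm. Turns against a friction of about 0.25 N m; stays where left.
- slot0 (a point): Slot 0 in the index disc's rim: point on its centre line, 95 mm from the turning axis, on the disc's top face (z = 74 mm). Three alike slots 120 degrees apart, each midway between two jaws: 24 mm wide, mouth corners rounded 4 mm, open at the rim, 105 down to 81 mm from the axis (the inmost 4 mm under the chuck).
- slot1 (a point): The same point of slot 1, 120 degrees anticlockwise (from above) of slot 0.
- slot2 (a point): The same point of slot 2, 240 degrees anticlockwise of slot 0.
- jaw0 (a point): Jaw 0: centre of the top of its tall outer step, 72 mm from the turning axis, z = 128 mm. Three alike steel jaws lie radially on the chuck's top, fixed to it, 22 mm wide with upright sides: outer step 58 to 85 mm from the axis, z = 96 to 128 mm; inner step 33 to 58 mm, up to z = 116 mm. Jaw 0 is 60 degrees anticlockwise (from above) of slot 0.
- jaw1 (a point): The same point of jaw 1, 120 degrees anticlockwise of jaw 0.
- jaw2 (a point): The same point of jaw 2, 240 degrees anticlockwise of jaw 0.
- gate (a point): Fixed point on the base where a slot's point (95 mm from the axis, z = 74 mm) must come to line up with the bar: on the bar's centre line.
- lock_bar (a joint): How far the lock bar is slid inward, m: 0 drawn back, 0.036 fully home (end stop, tail plate at the guide). Steel bar 20 mm wide, z = 61 to 73 mm, round nose of 10 mm radius; nose tip 120 mm from the axis at 0, 84 mm at home. The rim stops it if no slot faces it; the nose pulls the disc straight from about 4 mm off line. Friction about 2 N; stays where left.
- push_plate (a point): Where to push, moves with the bar: middle of the outer face of the bar's upright tail plate (44 mm wide, 8 mm thick, z = 61 to 111 mm), at z = 94 mm; 210 mm from the turning axis with the bar drawn back, 174 mm with it home. It faces the turntable's -x; push along the turntable's +x.
- pipe: The work: a piece of stainless tube, 60 mm across, 50 mm high, standing loose on end in the middle of the chuck between the jaws (3 to 6 mm of play), 0.3 kg. Origin at the centre of its underside, on the chuck's top face (z = 96 mm). It turns along with the chuck.
- chuck_key: Loose T-handled chuck key lying beside the lock bar: dark steel shank 105 mm long along its x axis, cross handle 90 mm, 14 mm high. Origin on the bench under the shank's middle.
- paste_jar: Loose white plastic jar with a black cap, 60 mm across, 55 mm high, on the other side of the lock bar. Origin at the centre of its underside.
- spray_can: Loose aluminium spray can, 62 mm across, 165 mm high, on the left of the bench. Origin at the centre of its underside.
- offcut: Loose short piece of tube, 60 mm across, 60 mm high, standing on end on the left of the bench. Origin at the centre of its underside.
- magnet_square: Loose triangular red welding square lying flat on the left of the bench, about 75 x 75 x 16 mm. Origin on the bench under its middle.
- wire_brush: Loose wire brush lying bristles down on the right of the bench, wooden back and handle 260 x 28 mm, 38 mm high. Origin on the bench under its middle.
- hammer: Loose dark steel hammer lying on the right of the bench. Origin at its middle.

How it is judged:
On the way, in this order (a step that is already met when the one before it is completed fails the run):
1. one of the slots is in line with the lock bar (within 8 mm) (horizontal distance between any of slot0, slot1, slot2 and gate below 0.008 m), for 0.1 s.
2. the lock bar is home in that slot (value of joint lock_bar above 0.032 m), for 0.1 s.
At the end, for the whole second after the job is handed in: The lock bar is home (at least 32 of its 36 mm) in one of the three slots, that slot within 5 mm of the bar's line; the pipe stands upright and still in the chuck (within 15 mm of the axis); the robot touches nothing (value of joint lock_bar above 0.032 m and horizontal distance between any of slot0, slot1, slot2 and gate below 0.005 m and horizontal distance between pipe and turntable below 0.015 m and angle between pipe's own z axis and vertical below 0.1 rad and linear speed of pipe below 0.03 m/s).
It fails at once if the pipe is lifted out of the chuck or tipped (height (world z) of pipe above 0.108 m or angle between pipe's own z axis and vertical above 0.25 rad).
It fails at once if a bystander is moved by more than 20 mm (lifted, carried or knocked) (distance of any of chuck_key, paste_jar, spray_can, offcut, magnet_square, wire_brush, hammer from where it was at the start of the episode above 0.02 m).
It fails at once if a jaw or the bar's tail plate is pinched between the fingers (over 8 N on both its faces at once) ((contact force between the fingers and lock_bar_c2 above 8 N and contact force between the fingers and lock_bar_c3 above 8 N) or (contact force between the fingers and index_disc_c51 above 8 N and contact force between the fingers and index_disc_c52 above 8 N) or (contact force between the fingers and index_disc_c54 above 8 N and contact force between the fingers and index_disc_c55 above 8 N) or (contact force between the fingers and index_disc_c57 above 8 N and contact force between the fingers and index_disc_c58 above 8 N)).
It also fails if it takes over 54 s, if anything falls off the work surface, if the arm or the gripper's body presses on something with over 40 N, if the wrist force passes 120 N, or if a joint passes its speed limit or range.

## Working session

There is one attempt and no reset: what is moved stays moved. The work goes in short steps, Python scripts to look and compute and a tool call to move; the robot and the scene stay as the last step left them, time stands still between calls to the robot, and variables do not carry over. Pictures are saved under pics/ and viewed, about 8 in all and at most 12, crops included, and the job is handed in when it is done.

Besides the shell and the picture viewer there is one more tool, called after "Request:" by a JSON object that holds its "method" and its "body", one argument or row to a line. drive_tool: Moves the arm, as the interface text tells. Its arguments: {"type":"object","properties":{"moves":{"type":"array"},"grip_force":{"type":"number"}},"required":["moves"]}

```bash
mkdir -p pics
cat > h.py <<'E'
import numpy as np, cv2
from station import *
def cam(n):
    f=grab_frame(n); F=f["img"].shape[0]/2/np.tan(np.radians(f["fovy"])/2)
    R=cv2.Rodrigues(np.array(f["rvec"],float))[0]; t=np.array(f["tvec"],float).reshape(3)
    f.update(F=F,R=R,t=t); return f
def cloud(f):
    h,w=f["range_z"].shape; v,u=np.mgrid[:h,:w]; z=f["range_z"]
    P=np.stack([(u-f["cx"])/f["F"]*z,(v-f["cy"])/f["F"]*z,z],-1)
    return (P-f["t"])@f["R"]
def plane(f,u,v,z):
    d=np.array([(u-f["cx"])/f["F"],(v-f["cy"])/f["F"],1])@f["R"]; c=-f["t"]@f["R"]
    return c+d*(z-c[2])/d[2]
def proj(f,p):
    q=f["R"]@np.array(p)+f["t"]; return q[:2]/q[2]*f["F"]+[f["cx"],f["cy"]]
E
python3 - <<'E'
from h import *
print(get_state(),tcp_to_grasp)
for n in["scene","side","wrist"]:
    f=cam(n); cv2.imwrite(f"pics/{n}0.png",f["img"][...,::-1]); np.savez(f"pics/{n}0.npz",**f)
    print(n,-f["t"]@f["R"],f["R"][2],(f["range_z"]>0).mean())
a=[cv2.imread(f"pics/{n}0.png") for n in["scene","side","wrist"]]
cv2.imwrite("pics/all.png",cv2.resize(np.hstack(a[:2]),(800,300)))
E
```

```text
{'t': 0.0, 'q': array([ 1.63409056e+00,  3.59403666e-01,  1.10506700e-02, -3.84478297e-04,
       -1.22410724e+00, -2.88124365e-01]), 'qd': array([-0.00021551,  0.00109516,  0.00010092,  0.00122467,  0.00075703,
        0.00027807]), 'joint_efforts': array([-2.90268881e-04, -5.82716775e+01,  2.93048126e+01,  6.99684799e+00,
        6.86174812e-03, -1.63386785e-04]), 'eef_pos': array([0.15042043, 0.65782057, 0.40370184]), 'ee_rot': array([-3.14146633e+00, -1.69803404e-03, -1.79575750e+00]), 'force': array([-0.51129599, -0.5583774 , -0.1902783 ]), 'moment': array([-0.03102781, -0.02346437, -0.01380745]), 'width': 0.08756600869985023} 0.1593
scene [ 1.22388574 -0.67818454  0.69956069] [-0.57544824  0.59540978 -0.56066614] 0.995849609375
side [ 0.04892688 -0.6893423   0.81948234] [ 0.5003018   0.58179831 -0.64125568] 0.9960174560546875
wrist [0.2285068  0.64015325 0.38398627] [-0.28833681  0.0655626  -0.95528186] 0.995849609375
```

View pics/scene0.png

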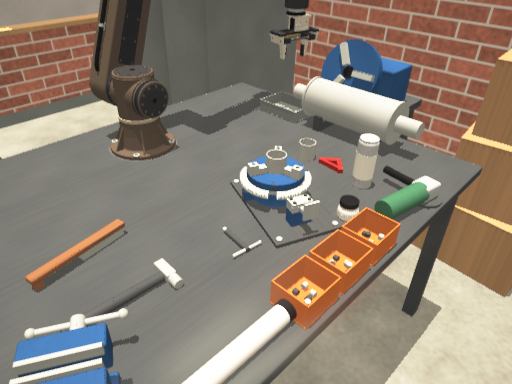

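View pics/side0.png

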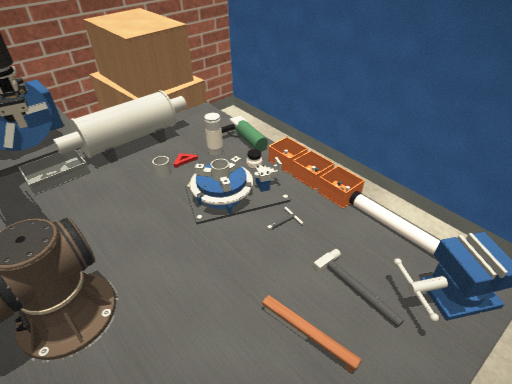

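The scene view shows the chuck at about (275,178) with the pipe standing in it. The lock bar and tail plate are at (302,207), on the side away from the robot, with the jar at (348,208) and the key at (240,240). The side view agrees: chuck (222,182), plate (268,172).

Run:
```python
from h import *
from scipy.optimize import least_squares
fs={n:dict(np.load(f"pics/{n}0.npz")) for n in["scene","side"]}
S=1500; x0,y0=0.35,-0.25
im=np.zeros((750,750,3),np.uint8)  # rows x, cols y
P=[];C=[]
for n,f in fs.items():
    p=cloud(f); hsv=cv2.cvtColor(f["img"],cv2.COLOR_RGB2HSV)
    m=(p[...,0]>.35)&(p[...,0]<.85)&(p[...,1]>-.25)&(p[...,1]<.25)&(p[...,2]>-.01)&(p[...,2]<.2)&(f["range_z"]>0)
    blue=m&(hsv[...,0]>100)&(hsv[...,0]<125)&(hsv[...,1]>150)&(abs(p[...,2]-.096)<.006)
    q=p[blue]; print(n,"blue",len(q),np.median(q,0),q.min(0),q.max(0))
    for name,lo,hi in[("disc",.069,.079),("pipe",.138,.152),("jaw",.122,.134)]:
        q=p[m&(p[...,2]>lo)&(p[...,2]<hi)]; print(n,name,len(q),np.median(q,0),q.min(0),q.max(0))
    P.append(p[m]);C.append(f["img"][m])
P=np.concatenate(P);C=np.concatenate(C)
o=np.argsort(P[:,2])
# colour by height
for p in P[o]:
    h=p[2]; u=int((p[1]-y0)*S); v=int((p[0]-x0)*S)
    c=cv2.applyColorMap(np.uint8([[min(255,max(0,h/.16*255))]]),cv2.COLORMAP_JET)[0,0] if 0<=h else (0,0,0)
    cv2.circle(im,(u,v),2,[int(k) for k in c],-1)
for k in range(0,500,50):
    cv2.putText(im,f"{y0+k/1000:.2f}",(int(k*1.5),10),0,.35,(255,255,255));cv2.putText(im,f"{x0+k/1000:.2f}",(0,int(k*1.5)+4),0,.35,(255,255,255))
cv2.imwrite("pics/top.png",im[:,:, :][0:600])
```

```text
scene blue 295 [0.58272598 0.05846747 0.09403968] [0.48680812 0.01287174 0.09058323] [0.64833574 0.17647894 0.09709996]
scene disc 761 [0.63999011 0.03265576 0.07222455] [ 0.46601759 -0.21629251  0.06904084] [0.84790758 0.18325184 0.07898284]
scene pipe 104 [0.56858125 0.0933916  0.14242897] [0.53783309 0.067381   0.13808752] [0.59723154 0.12643812 0.14631094]
scene jaw 261 [0.56438271 0.09766094 0.12640439] [0.506923   0.01285393 0.1220784 ] [0.6526377  0.16451696 0.13371346]
side blue 10 [0.52530769 0.02667226 0.09321967] [0.49738281 0.01327483 0.09076678] [0.60873108 0.05170433 0.09818021]
side disc 702 [0.55358354 0.02869576 0.07411534] [ 0.46121962 -0.21731397  0.06900604] [0.84761581 0.18869364 0.07897999]
side pipe 105 [0.56635701 0.09490428 0.14368647] [0.5366934  0.063343   0.13810655] [0.5966949  0.12757333 0.14886986]
side jaw 235 [0.54701937 0.09778446 0.12816326] [0.50480969 0.0142916  0.12201106] [0.6510774 0.1654841 0.13365  ]
```

View pics/top.png

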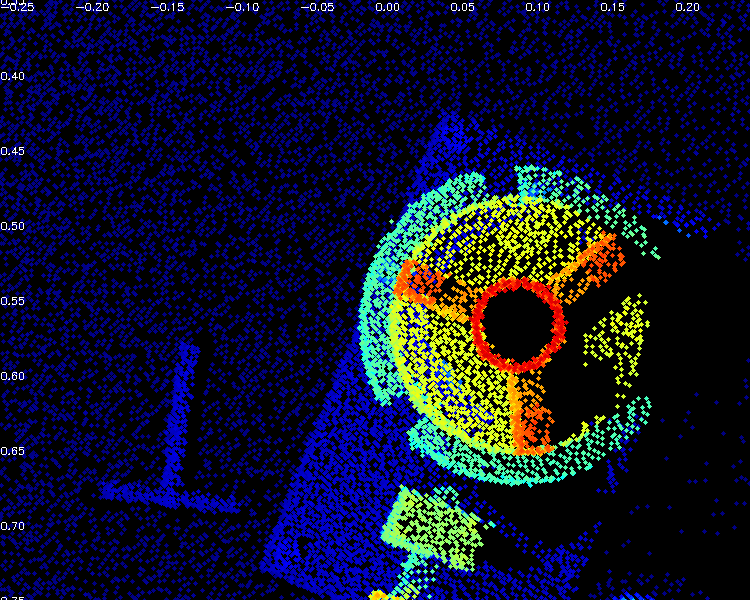

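The height map shows the axis at about (0.567, 0.088). The jaws are near angles -110°, +6° and +127°, and slots show at (0.625, 0.01) and (0.465, 0.075). The guide is at (0.70, 0.03). Next I refine these with fits.

```bash
cat > m.py <<'E'
from h import *
from scipy.optimize import least_squares
def measure(fs,a0=(0.567,0.09)):
    P=[]
    for f in fs:
        p=cloud(f); P.append(p[f["range_z"]>0])
    P=np.concatenate(P); c=np.array(a0)
    P=P[(P[:,2]>.02)&(P[:,2]<.17)&(np.hypot(*(P[:,:2]-c).T)<.3)]
    z=P[:,2]
    def rim(lo,hi,R,c):
        for _ in range(3):
            q=P[(z>lo)&(z<hi)][:,:2]; d=q-c; r=np.hypot(*d.T); a=(np.degrees(np.arctan2(d[:,1],d[:,0]))//4)
            k=[i for b in np.unique(a) for i in [np.where((a==b)&(r<R+.012))[0]] if len(i)>4]
            e=np.array([q[i][np.argsort(r[i])[-2]] for i in k]); e=e[abs(np.hypot(*(e-c).T)-R)<.008]
            s=least_squares(lambda x:np.hypot(*(e-x[:2]).T)-x[2],[*c,R],loss="soft_l1",f_scale=.001).x; c=s[:2]
        return s,len(e)
    s,n=rim(.069,.079,.105,c); s2,n2=rim(.091,.100,.085,c)
    print("disc",s,n,"chuck",s2,n2); c=s[:2]
    q=P[(z>.138)&(z<.152)][:,:2]; q=q[np.hypot(*(q-c).T)<.05]; print("pipe",(q.max(0)+q.min(0))/2)
    d=P[:,:2]-c; r=np.hypot(*d.T); A=np.arctan2(d[:,1],d[:,0])
    m=(z>.123)&(z<.133)&(r>.06)&(r<.088)
    off=np.angle(np.exp(3j*A[m]).mean())/3
    for j in range(3):
        k=m&(abs(np.angle(np.exp(1j*(A-off-j*2*np.pi/3))))<.5); 
        if k.sum(): 
            t=np.angle(np.exp(1j*(A[k]-off-j*2.0944))); w=r[k]*np.sin(t)
            print("jaw",np.degrees(off)+120*j,k.sum(),"lat",w.min(),w.max(),"r",r[k].min(),r[k].max())
    print("jaw phase",np.degrees(off))
    m=(z>.080)&(z<.089)&(r>.12)&(r<.175); g=P[m][:,:2]; b=cv2.minAreaRect((g*1000).astype(np.float32)); print("guide",b)
    gc=np.array(b[0])/1000-c; print("guide r",np.hypot(*gc),"ang",np.degrees(np.arctan2(gc[1],gc[0])))
    m=(z>.095)&(z<.115)&(r>.165)&(r<.23)&(abs(np.angle(np.exp(1j*(A-np.arctan2(gc[1],gc[0])))))<.3); q=P[m]
    if m.sum()>5:
        b=cv2.minAreaRect((q[:,:2]*1000).astype(np.float32)); print("plate",m.sum(),b,q[:,2].max())
        gc=np.array(b[0])/1000-c; print("plate r",np.hypot(*gc),"ang",np.degrees(np.arctan2(gc[1],gc[0])))
E
python3 - <<'E'
from m import *
fs=[dict(np.load(f"pics/{n}0.npz")) for n in["scene","side"]]
measure(fs)
for f in fs:
    p=cloud(f);m=(p[...,0]>.76)&(p[...,0]<.9)&(abs(p[...,1])<.12)&(p[...,2]>.01)
    q=p[m]; print(len(q),q.min(0),q.max(0))
    m2=m&(p[...,0]<.84);q=p[m2];print(np.round(q[::max(1,len(q)//12)],3).tolist())
E
```

```text
disc [0.56664784 0.09461196 0.1035206 ] 67 chuck [0.56693305 0.09458166 0.08273371] 71
pipe [0.56696247 0.09545817]
jaw 7.46230841264123 81 lat -0.011745472961324815 0.015245198210517565 r 0.06002028460932418 0.08647387570189807
jaw 127.46230841264124 61 lat -0.012783261034042136 0.013814907571755948 r 0.060329801402163076 0.08664638872391209
jaw 247.46230841264122 84 lat -0.012634557648829594 0.013139942684659558 r 0.060356431352225876 0.08508913515296158
jaw phase 7.46230841264123
guide ((703.1329956054688, 40.154354095458984), (64.96116638183594, 38.606998443603516), 69.50344848632812)
guide r 0.14694838472287908 ang -21.752009073819853
plate 144 ((757.0616455078125, 20.46411895751953), (50.12168884277344, 11.169791221618652), 68.20743560791016) 0.11380339297912015
plate r 0.2043411818456151 ang -21.276122187274165
2137 [ 0.76007055 -0.11968046  0.01002538] [0.89998786 0.1193737  0.11049845]
[[0.761, 0.041, 0.107], [0.764, 0.023, 0.093], [0.837, 0.108, 0.068], [0.76, 0.099, 0.011], [0.781, 0.093, 0.015], [0.84, 0.055, 0.064], [0.775, 0.065, 0.011], [0.766, 0.033, 0.01], [0.839, -0.029, 0.068], [0.837, -0.061, 0.068], [0.839, -0.079, 0.068], [0.84, -0.016, 0.015], [0.839, -0.115, 0.027]]
941 [ 0.76005823 -0.11992947  0.01001051] [0.8999326  0.11971432 0.11197033]
[[0.836, 0.12, 0.068], [0.837, 0.103, 0.044], [0.764, 0.043, 0.091], [0.839, 0.02, 0.055], [0.837, 0.047, 0.027], [0.837, -0.003, 0.046], [0.836, -0.055, 0.066], [0.836, 0.01, 0.016], [0.773, 0.056, 0.012], [0.767, 0.044, 0.013], [0.836, -0.036, 0.015], [0.837, -0.056, 0.012], [0.838, -0.111, 0.018]]
```

Request:
{"method": "drive_tool", "body": {
  "moves": [
    [20,-20,0,0,0,0,1],
    [45,-42,0,0,0,1,1],
    [75,-70,0,0,0,2,1],
    [105,-98,0,0,0,3,1],
    [135,-125,0,0,0,4,1],
    [165,-152,0,0,0,5,1],
    [190,-175,0,0,0,6,1],
    [215,-200,0,0,0,7,1],
    [240,-222,0,0,0,8,1],
    [262,-242,0,0,0,9.6,1],
    [262,-242,0,0,0,9.6,1]
  ]
}}

```text
t: 1.52
eef_pos: [0.3285, 0.3471, 0.4047]
ee_rot: [3.141, 0.0, -1.965]
force: [0.5, 0.1, 1.4]
width: 0.0005
```

```bash
cat >> h.py <<'E'
def rel(targets):
    """targets: (x,y,tipz,yaw_deg) -> tool-axis shift mm and az deg from current pose"""
    s=get_state(); y=s["ee_rot"][2]; Rm=np.array([[np.cos(y),np.sin(y),0],[np.sin(y),-np.cos(y),0],[0,0,-1]])
    print("t",round(s["t"],2),"pos",s["eef_pos"].round(4),"yaw",np.degrees(y).round(1),"F",s["force"].round(1),"w",s["width"])
    for a in targets:
        d=(Rm@(np.array([a[0],a[1],a[2]+.178])-s["eef_pos"]))*1000
        print(d.round(1),"az",round(-((a[3]-np.degrees(y)+180)%360-180),1))
AX=np.array([.567,.0948])
def jaw(phi,gap,z=.106,R=.075):
    p=np.radians(phi); r=np.array([np.cos(p),np.sin(p)]); t=np.array([-r[1],r[0]])
    return (*(AX+R*r-(.011+gap)*t),z,phi)
def bar(dist,z=.085,b=-21.4):
    p=np.radians(b); return (*(AX+dist*np.array([np.cos(p),np.sin(p)])),z,b-90)
E
python3 -c "
from h import *
rel([jaw(-112.5,.025,.226),jaw(-112.5,.025)])"
```

```text
t 1.52 pos [0.3285 0.3471 0.4047] yaw -112.6 F [0.5 0.1 1.4] w 0.00046781843298539645
[ 216.3 -281.3    0.7] az -0.1
[ 216.3 -281.3  120.7] az -0.1
```

Request:
{"method": "drive_tool", "body": {
  "moves": [
    [20,-26,0,0,0,0,1],
    [50,-65,0,0,0,0,1],
    [85,-110,0,0,0,0,1],
    [120,-156,0,0,0,0,1],
    [155,-202,0,0,0,0,1],
    [185,-240,0,0,0,0,1],
    [205,-267,0,0,0,0,1],
    [216,-281,0,0,0,0,1],
    [216,-281,20,0,0,0,1],
    [216,-281,50,0,0,0,1],
    [216,-281,80,0,0,0,1],
    [216,-281,80,0,0,0,1]
  ]
}}

```text
t: 3.02
eef_pos: [0.5045, 0.0418, 0.3227]
ee_rot: [3.138, -0.003, -1.963]
force: [-0.6, 0.0, 1.2]
width: 0.0001
```

```bash
python3 -c "
from h import *
rel([jaw(-112.5,.025)]+[jaw(-112.5+a,g) for a,g in[(0,.012),(5,.01),(10,.01),(15,.01),(20,.01),(25,.01),(31.1,.01)]])
f=cam('scene');g=cam('side')
a=f['img'][90:260,180:400];b=g['img'][90:260,130:350]
cv2.imwrite('pics/pre.png',cv2.resize(np.hstack([a,b]),(800,309))[...,::-1])"
```

```text
t 3.02 pos [0.5045 0.0418 0.3227] yaw -112.5 F [-0.6  0.   1.2] w 8.167080376781809e-05
[ 2.1 -1.5 38.7] az 0.0
[  2.1 -14.5  38.7] az 0.0
[  3.7 -23.1  38.7] az -5.0
[  4.6 -29.8  38.7] az -10.0
[  5.  -36.6  38.7] az -15.0
[  4.8 -43.4  38.7] az -20.0
[  4.  -50.2  38.7] az -25.0
[  2.2 -58.3  38.7] az -31.1
```

View pics/pre.png

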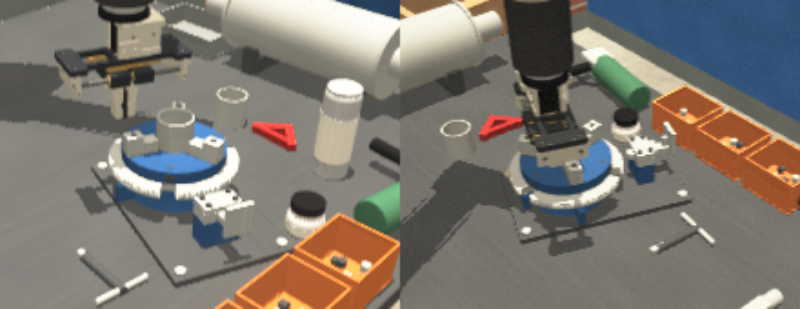

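The closed fingers stand above the chuck just behind the jaw at side-crop (578,175), and everything around them is clear. I'll go down and push about 25°.

Request:
{"method": "drive_tool", "body": {
  "moves": [
    [2,-1,20,0,0,0,1],
    [2,-1,38,0,0,0,1],
    [2,-1,38,0,0,0,1],
    [2,-8,38,0,0,0,1],
    [2,-14.5,38,0,0,0,1],
    [3,-19,38,0,0,-2.5,1],
    [3.7,-23,38,0,0,-5,1],
    [4.6,-30,38,0,0,-10,1],
    [5,-36.6,38,0,0,-15,1],
    [5,-43.4,38,0,0,-20,1],
    [4,-50,38,0,0,-25,1],
    [4,-50,38,0,0,-25,1]
  ]
}}

```text
t: 4.62
eef_pos: [0.5506, 0.0187, 0.2873]
ee_rot: [-3.14, 0.0, -1.528]
force: [-0.6, 0.5, -0.2]
width: 0.0004
```

```bash
python3 -c "
from m import *
measure([cam('scene'),cam('side')])
rel([jaw(-112.5+a,.01) for a in (25,28,31.1,33,35)])"
```

```text
disc [0.56647943 0.0944246  0.10351233] 62 chuck [0.56629422 0.09499088 0.08308618] 65
pipe [0.56668974 0.09780121]
jaw 34.146908078478724 41 lat -0.00759698860824463 0.01668395502844028 r 0.061858887039356034 0.0854398106971935
jaw 154.14690807847873 46 lat -0.010539868234543353 0.014587941852140789 r 0.0603804092603889 0.08560032126558179
jaw 274.1469080784787 76 lat -0.03255940657656937 0.015087215441720127 r 0.060288202872356776 0.08644901017840377
jaw phase 34.146908078478724
guide ((702.6788940429688, 39.557621002197266), (63.588043212890625, 39.08839416503906), 69.09130096435547)
guide r 0.14683555384089997 ang -21.941685567154334
plate 148 ((756.8876953125, 19.423803329467773), (46.58851623535156, 11.99899673461914), 65.89385223388672) 0.11328254736336865
plate r 0.2046470808263591 ang -21.499213305691605
t 4.72 pos [0.5501 0.0187 0.2872] yaw -87.6 F [-0.2  0.1  0.4] w 0.0006595301487477581
[-0.3  0.8  3.2] az -0.1
[ 0.7 -3.1  3.2] az -3.1
[ 1.5 -7.3  3.2] az -6.2
[ 1.9 -9.8  3.2] az -8.1
[  2.2 -12.5   3.2] az -10.1
```

The mean phase is contaminated by points on the fingers, so I re-estimate from the two jaws they don't touch and from the slot gaps in the rim.

```bash
cat > ph.py <<'E'
from h import *
def phase(fs,guess,skip=2):
    P=np.concatenate([cloud(f)[f["range_z"]>0] for f in fs]); d=P[:,:2]-AX; r=np.hypot(*d.T); A=np.degrees(np.arctan2(d[:,1],d[:,0])); z=P[:,2]
    for j in range(3):
        if j==skip: continue
        t=(A-guess-120*j+180)%360-180
        k=(z>.124)&(z<.132)&(r>.062)&(r<.084)&(abs(t)<14); w=r[k]*np.sin(np.radians(t[k]))*1000
        print("jaw",j,k.sum(),"phase mean",(guess+np.degrees(w.mean()/73)).round(2),"pct",(guess+np.degrees((np.percentile(w,3)+np.percentile(w,97))/2/73)).round(2))
    k=(z>.069)&(z<.079)&(r>.09)&(r<.102); 
    for j in range(3):
        t=((A-guess-60-120*j+180)%360-180)[k]; t=np.sort(t[abs(t)<25]); g=np.diff(t); i=np.argmax(g) if len(g) else 0
        if len(t)>10: print("slot",j,len(t),"gap",t[i].round(1),t[i+1].round(1),"phase",(guess+(t[i]+t[i+1])/2).round(2))
E
python3 -c "
from ph import *
phase([dict(np.load(f'pics/{n}0.npz')) for n in('scene','side')],7.5,9)
print()
phase([cam('scene'),cam('side')],36)"
```

```text
jaw 0 58 phase mean 6.65 pct 7.78
jaw 1 51 phase mean 7.51 pct 7.24
jaw 2 72 phase mean 6.92 pct 6.54
slot 0 20 gap -19.4 -16.8 phase -10.6
slot 1 70 gap -8.5 5.9 phase 6.18
slot 2 107 gap -5.9 7.2 phase 8.12

jaw 0 34 phase mean 36.46 pct 37.23
jaw 1 34 phase mean 37.24 pct 36.85
slot 1 93 gap -6.6 6.6 phase 35.99
slot 2 63 gap -5.5 7.4 phase 36.97
```

Request:
{"method": "drive_tool", "body": {
  "moves": [
    [0.3,-1,0,0,0,-1,1],
    [0.5,-2.4,0,0,0,-2.3,1],
    [0.5,-2.4,0,0,0,-2.3,1],
    [0.5,-2.4,0,0,0,-2.3,1]
  ]
}}

```text
t: 5.32
eef_pos: [0.5519, 0.0184, 0.2866]
ee_rot: [3.141, -0.0, -1.487]
force: [-1.5, 1.0, 0.8]
width: 0.0007
```

```bash
python3 -c "
from ph import *
phase([cam('scene'),cam('side')],38)
rel([])"
```

```text
jaw 0 32 phase mean 36.15 pct 38.23
jaw 1 36 phase mean 37.49 pct 35.76
slot 1 88 gap -9.8 3.4 phase 34.8
slot 2 49 gap -7.7 6.6 phase 37.47
t 5.42 pos [0.552  0.0184 0.2866] yaw -85.2 F [-1.2  0.7  1.6] w 9.393395819510674e-05
```

Request:
{"method": "drive_tool", "body": {
  "moves": [
    [0.2,-1.2,0,0,0,-1,1],
    [0.2,-1.2,0,0,0,-1,1],
    [0.2,-1.2,0,0,0,-1,1]
  ]
}}

```text
t: 5.8
eef_pos: [0.5531, 0.0182, 0.2865]
ee_rot: [3.141, -0.0, -1.469]
force: [-3.5, -0.9, 2.6]
width: 0.0004
```

```bash
python3 -c "
from ph import *
rel([])
fs=[cam('scene'),cam('side')]+[cam(n) for n in ('scene','side') for _ in range(3)]
for g in(37,38,39): print(g);phase(fs,g)
f=fs[0];p=[proj(f,(*(AX+.105*np.array([np.cos(a),np.sin(a)])),.074)) for a in [np.radians(-21.6)]][0]
q=proj(f,(*(AX+.05*np.array([np.cos(np.radians(-21.6)),np.sin(np.radians(-21.6))])),.074));print(p,q)
a=f['img'][130:240,220:350];b=fs[1]['img'][130:220,170:300]
a=cv2.resize(a,None,fx=3,fy=3,interpolation=2);b=cv2.resize(b,None,fx=3,fy=3,interpolation=2);b=np.pad(b,((0,60),(0,0),(0,0)))
cv2.imwrite('pics/al.png',np.hstack([a,b])[...,::-1])"
```

```text
t 5.8 pos [0.5531 0.0182 0.2865] yaw -84.2 F [-3.5 -0.9  2.6] w 0.0004493704146237157
37
jaw 0 136 phase mean 37.68 pct 38.07
jaw 1 136 phase mean 37.92 pct 37.22
slot 1 326 gap -5.5 6.3 phase 37.41
slot 2 248 gap -4.7 7.1 phase 38.17
38
jaw 0 136 phase mean 37.68 pct 38.14
jaw 1 136 phase mean 37.93 pct 37.15
slot 1 330 gap -6.5 5.3 phase 37.41
slot 2 246 gap -5.7 6.1 phase 38.17
39
jaw 0 136 phase mean 37.68 pct 38.24
jaw 1 136 phase mean 37.93 pct 37.15
slot 1 334 gap -7.5 4.3 phase 37.41
slot 2 242 gap -6.7 5.1 phase 38.17
[291.83022403 194.13281373] [282.5930592  184.05135376]
```

View pics/al.png

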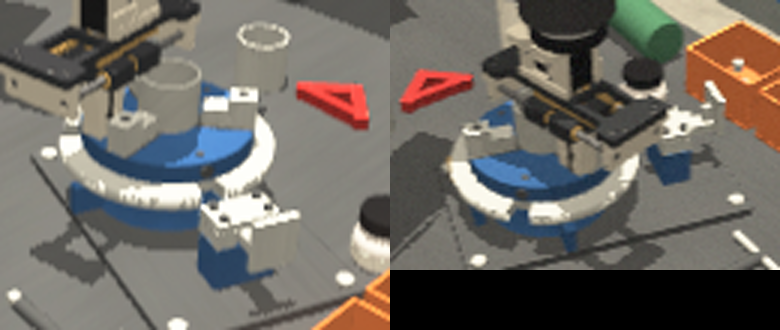

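The slot in the scene crop at (213,190) opens straight at the guide. The measured phase is about 37.8° against a target of 38.4°, roughly 1 mm off line and well within the bar's self-centring range. Next I back off, rise, and go round to the tail plate.

Request:
{"method": "drive_tool", "body": {
  "moves": [
    [0,6,0,0,0,0,1],
    [0,15,0,0,0,0,1],
    [0,15,-20,0,0,0,1],
    [0,15,-55,0,0,0,1],
    [0,15,-90,0,0,0,1],
    [0,15,-105,0,0,0,1],
    [0,15,-105,0,0,0,1]
  ]
}}

```text
t: 7.08
eef_pos: [0.5383, 0.0169, 0.3924]
ee_rot: [-3.139, 0.001, -1.469]
force: [-0.7, 0.4, -0.7]
width: 0.0005
```

```bash
python3 -c "
from h import *
rel([bar(.245,.2),bar(.245),bar(.21),bar(.174)])"
```

```text
t 7.08 pos [0.5383 0.0169 0.3924] yaw -84.2 F [-0.7  0.4 -0.7] w 0.000479779282320177
[  37.5 -254.3   14.4] az 27.2
[  37.5 -254.3  129.4] az 27.2
[  21.5 -223.2  129.4] az 27.2
[   5.  -191.1  129.4] az 27.2
```

Request:
{"method": "drive_tool", "body": {
  "moves": [
    [4,-25,0,0,0,3,1],
    [9,-60,0,0,0,7,1],
    [14,-95,0,0,0,11,1],
    [19,-130,0,0,0,15,1],
    [24,-165,0,0,0,19,1],
    [29,-200,0,0,0,23,1],
    [34,-230,0,0,0,26,1],
    [37.5,-254,0,0,0,27.2,1],
    [37.5,-254,20,0,0,27.2,1],
    [37.5,-254,60,0,0,27.2,1],
    [37.5,-254,60,0,0,27.2,1]
  ]
}}

```text
t: 8.45
eef_pos: [0.7936, 0.0052, 0.3252]
ee_rot: [3.133, -0.005, -1.945]
force: [-0.2, -0.5, -0.6]
width: 0.0004
```

```bash
python3 -c "
from ph import *
rel([bar(.245),bar(.21),bar(.184),bar(.18),bar(.174)])
fs=[cam('scene'),cam('side')]+[cam(n) for n in ('scene','side') for _ in range(2)]
phase(fs,38,9)
f=fs[0];g=fs[1]
a=f['img'][90:260,180:400];b=g['img'][90:260,150:370]
cv2.imwrite('pics/pb.png',cv2.resize(np.hstack([a,b]),(800,309))[...,::-1])"
```

```text
t 8.45 pos [0.7936 0.0052 0.3252] yaw -111.4 F [-0.2 -0.5 -0.6] w 0.0003572590138023846
[-0.7 -1.4 62.2] az -0.0
[-0.7 33.6 62.2] az -0.0
[-0.7 59.6 62.2] az -0.0
[-0.7 63.6 62.2] az -0.0
[-0.7 69.6 62.2] az -0.0
jaw 0 75 phase mean 38.27 pct 38.5
jaw 1 178 phase mean 37.74 pct 37.07
jaw 2 217 phase mean 37.26 pct 37.61
slot 1 279 gap -6.2 5.6 phase 37.67
slot 2 254 gap -4.5 6.1 phase 38.8
```

View pics/pb.png

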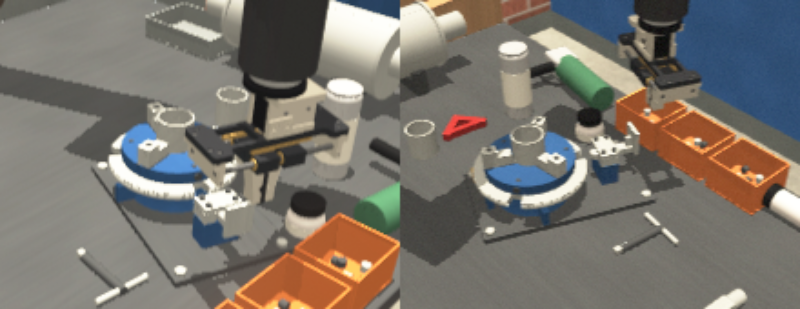

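The fingers are just outside the tail plate (scene crop (265,185)) and clear of the bins, jar and can. I'll go down and push inward.

Request:
{"method": "drive_tool", "body": {
  "moves": [
    [-0.5,-1,20,0,0,0,1],
    [-0.5,-1,45,0,0,0,1],
    [-0.5,-1,62,0,0,0,1],
    [-0.5,4,62,0,0,0,1],
    [-0.5,11,62,0,0,0,1],
    [-0.5,18,62,0,0,0,1],
    [-0.5,24,62,0,0,0,1],
    [-0.5,30,62,0,0,0,1],
    [-0.5,36,62,0,0,0,1],
    [-0.5,42,62,0,0,0,1],
    [-0.5,48,62,0,0,0,1],
    [-0.5,48,62,0,0,0,1]
  ]
}}

```text
t: 10.25
eef_pos: [0.7497, 0.0234, 0.2695]
ee_rot: [3.141, -0.0, -1.944]
force: [0.5, 0.6, 0.2]
width: 0.0006
```

```bash
cat > pl.py <<'E'
from ph import *
def plate(fs):
    P=np.concatenate([cloud(f)[f["range_z"]>0] for f in fs]); d=P[:,:2]-AX
    e=np.array([np.cos(np.radians(-21.5)),np.sin(np.radians(-21.5))]); s=d@e; l=d@[-e[1],e[0]]
    k=(abs(l)<.02)&(P[:,2]>.098)&(P[:,2]<.114)&(s>.12)&(s<.23)
    print("plate s pct",np.percentile(s[k],[2,25,50,75,98]).round(4),k.sum())
E
python3 -c "
from pl import *
plate([dict(np.load(f'pics/{n}0.npz')) for n in('scene','side')])
fs=[cam('scene'),cam('side')]; plate(fs); phase(fs,38,9); rel([bar(.174)])"
```

```text
plate s pct [0.1985 0.2019 0.2059 0.2073 0.2096] 102
plate s pct [0.1777 0.1854 0.2027 0.2073 0.2097] 131
jaw 0 51 phase mean 38.73 pct 38.15
jaw 1 59 phase mean 37.25 pct 37.25
jaw 2 71 phase mean 37.23 pct 37.7
slot 1 97 gap -8.2 5.6 phase 36.71
slot 2 65 gap 3.5 7.8 phase 43.61
t 10.35 pos [0.7499 0.0232 0.2691] yaw -111.4 F [-0.4 -0.8 -1. ] w 0.00029359728374973783
[ 0.1 22.4  6.1] az 0.0
```

Request:
{"method": "drive_tool", "body": {
  "moves": [
    [0,4,2,0,0,0,1],
    [0,8,4,0,0,0,1],
    [0,10,4,0,0,0,1],
    [0,10,4,0,0,0,1]
  ]
}}

```text
t: 10.85
eef_pos: [0.7407, 0.027, 0.2654]
ee_rot: [3.141, -0.0, -1.944]
force: [1.5, -0.2, -0.1]
width: 0.0006
```

```bash
python3 -c "
from pl import *
rel([bar(.174)])"
```

```text
t 10.85 pos [0.7407 0.027  0.2654] yaw -111.4 F [ 1.5 -0.2 -0.1] w 0.000616130644643267
[ 0.3 12.5  2.4] az 0.0
```

Now I push on gently to the end stop, where the force should rise.

Request:
{"method": "drive_tool", "body": {
  "moves": [
    [0,1.5,0,0,0,0,1],
    [0,3,0,0,0,0,1],
    [0,4,0,0,0,0,1],
    [0,4,0,0,0,0,1]
  ]
}}

```text
t: 11.35
eef_pos: [0.7374, 0.0283, 0.2656]
ee_rot: [-3.142, -0.0, -1.944]
force: [2.7, -0.4, -1.3]
width: 0.0002
```

Request:
{"method": "drive_tool", "body": {
  "moves": [
    [0,1.5,0,0,0,0,1],
    [0,3,0,0,0,0,1],
    [0,4,0,0,0,0,1],
    [0,4,0,0,0,0,1]
  ]
}}

```text
t: 11.85
eef_pos: [0.7361, 0.0286, 0.2658]
ee_rot: [-3.136, 0.001, -1.944]
force: [15.7, -7.2, -10.8]
width: 0.0004
```

The force rose to about 18 N at the stop. I back off and check with a clear view.

Request:
{"method": "drive_tool", "body": {
  "moves": [
    [0,-8,0,0,0,0,1],
    [0,-25,0,0,0,0,1],
    [0,-40,0,0,0,0,1],
    [0,-40,-20,0,0,0,1],
    [0,-40,-60,0,0,0,1],
    [0,-40,-110,0,0,0,1],
    [0,-40,-150,0,0,0,1],
    [0,-40,-150,0,0,0,1]
  ]
}}

```text
t: 12.85
eef_pos: [0.7706, 0.0153, 0.4226]
ee_rot: [-3.134, 0.004, -1.943]
force: [-1.0, 0.0, -0.3]
width: 0.0007
```

```bash
python3 -c "
from pl import *
fs=[cam('scene'),cam('side')]+[cam(n) for n in ('scene','side') for _ in range(2)]; plate(fs); phase(fs,38,9); rel([])
from m import measure; measure(fs)
f=fs[0];g=fs[1]
a=f['img'][130:240,230:350];b=g['img'][130:240,170:300]
cv2.imwrite('pics/end.png',cv2.resize(np.hstack([a,b]),(800,352),interpolation=2)[...,::-1])"
```

```text
plate s pct [0.1641 0.1675 0.1711 0.1726 0.1747] 310
jaw 0 172 phase mean 37.78 pct 38.44
jaw 1 185 phase mean 37.72 pct 37.07
jaw 2 208 phase mean 37.48 pct 37.51
slot 1 281 gap -7.4 5.3 phase 36.93
slot 2 358 gap 22.6 23.3 phase 60.94
t 13.15 pos [0.7706 0.0153 0.4145] yaw -111.4 F [ 0.6 -1.   0. ] w 0.00027319665397735173
disc [0.56691561 0.09513791 0.10511544] 71 chuck [0.56682439 0.0953462  0.08475861] 70
pipe [0.56709632 0.09564692]
jaw 37.5535535271828 225 lat -0.013688957973544458 0.014672021981603492 r 0.06019465564093587 0.08555097154905421
jaw 157.5535535271828 230 lat -0.015280355737266514 0.01254773834528972 r 0.06031179675983959 0.08648853416501343
jaw 277.55355352718277 265 lat -0.012896885010795013 0.013373905045286284 r 0.06001698973028953 0.08568233336334022
jaw phase 37.5535535271828
guide ((707.1531372070312, 38.02693176269531), (66.28985595703125, 46.61124801635742), 68.35942840576172)
guide r 0.15142070169682634 ang -22.158344755100813
plate 402 ((724.7189331054688, 31.54082489013672), (46.98912048339844, 11.519814491271973), 67.29576873779297) 0.11405391415778308
plate r 0.17013664854729435 ang -21.950166427147646
```

View pics/end.png

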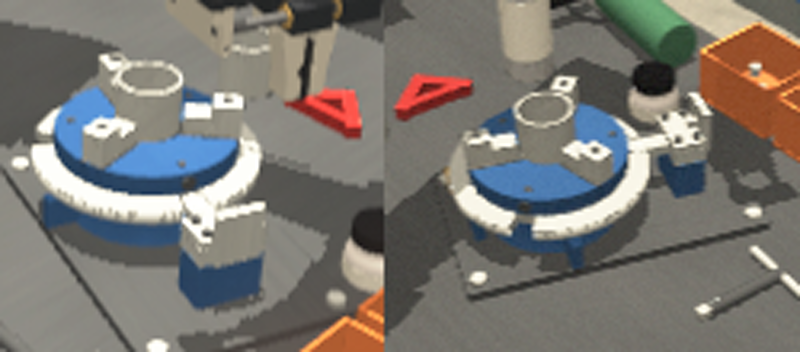

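The picture shows the tail plate flush against the guide (crop (235,230)) and the bar in the slot. The pipe is upright, and the arm is clear above. Handing in.

```bash
python3 -c "
from station import *
print(job_done())"
```

```text
the job is handed in; nothing more can be done
None
```

I turned the chuck about 30° anticlockwise with the closed fingers against one jaw. I then pushed the lock bar home by its tail plate, backed off, rose clear and handed the job in at about 13 s. No verdict came back.

**Last checks**
- **Bar:** the tail plate's outer face is about 174.7 mm from the axis (174 mm expected at home). It moved 34.4–34.9 mm by camera, and push force rose to about 18 N at the end. The picture shows the plate flush with the guide.
- **Slot:** two readings of the disc angle, about 37.6° by the jaws against a target of about 38.2°, put it within about 1–2 mm of the bar's line.
- **Pipe:** it stands upright, within about 1 mm of the axis.
- **Surroundings:** the tools and other things in view look untouched. I did not measure their positions again.

**Readings that disagreed**
- The camera travel is 1–2 mm short of the full 36 mm, though still over the 32 mm needed. I put this down to depth noise and took the force rise and the flush plate as confirmation.
- The depth-based slot-gap readings scattered by 1–2°. After locking, the reading for the locked slot was unusable because the bar fills it.

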